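Slide a plinth blank along the fence into the drilling jig's corner

TASK

Using only the fingertips, push the loose pine plinth lying on the green drilling jig straight across until its long side sits flush against the aluminium fence, and only then slide it along the fence into the blue corner pocket, until it is fully home against the end stop and still flush with the fence. Never lift or tip the plinth, leave the twig figure, the paint tin and the black spare plinth where they stand, and finish with the hand clear.

Things in the scene. Friction and masses are not known exactly. Their poses are not given: they have to be found in the camera images.
- jig: Drilling jig fixed to the bench: green-painted board 170 x 340 mm (its x by y), 12 mm thick. Origin: centre of its underside, z = 0. Its y runs along the fence to the end stop, x across the board to the fence (away from the robot), z up. The fence, a straight aluminium bar 20 mm wide, rises 14 mm above the board; working face at jig x = +55 mm, from y = -170 to +150 mm.
- corner (a point): Inner corner of the pocket on the board's top (12 mm above the bench), where the faces of the fence and the blue end stop (25 mm thick, rising 14 mm above the board, face at jig y = +125 mm) meet; jig's axes. When home, the plinth's origin is at x = -23, y = -32, z = 0 mm in this frame.
- mouth (a point): Middle of the pocket's mouth on the board's top (jig x = 29, y = 85 mm); jig's axes. The pocket is 52 mm wide and 40 mm deep along y, open to -y and upwards, between the fence (+x side) and a blue lip (-x side, 16 mm wide, 14 mm high above the board, inner face at jig x = 3 mm, from y = 85 to 125 mm).
- plinth: Loose pine block, about 50 g, 46 mm (its x) by 64 mm (its y) by 28 mm high, a small dark spot on its top; origin at the centre of its underside, z up. It starts flat on the board, turned up to 0.4 rad from the jig's axes, 108 to 168 mm short of home, its centre 42 to 67 mm from its place at the fence. Home, its last 24 mm stick out of the pocket's mouth.
- figure: Bystander, loose: a forked figure of thin twigs painted red and black, 170 mm high, on a pale wooden base 55 x 75 x 26 mm; origin at the centre of the base's underside. It stands on the bench either beyond the fence or past the stop end of the jig.
- tin: Bystander, loose: white paint tin with a red band, 77 mm across and 83 mm high, black top; origin at the centre of its underside. It stands on the bench past the stop end of the jig or beyond the fence.
- spare: Bystander, loose: black painted plinth 56 x 56 x 26 mm, lying on the bench off the open (-y) end of the jig; origin at the centre of its underside.
Mind the look-alikes: they are no part of the job. Several things have the shape of the plinth; the one meant has the colours described above.

How it is judged:
On the way, in this order (a step that is already met when the one before it is completed fails the run):
1. the plinth lies flush against the fence (within 3 mm, 0.06 rad), still at least 60 mm short of home (x of plinth in the frame of corner between -0.026 and -0.018 m and angle between the y axis of plinth and the y axis of jig, either way round below 0.06 rad and y of plinth in the frame of corner below -0.092 m), for 0.2 s.
2. the plinth is home in the corner pocket (x of plinth in the frame of corner between -0.026 and -0.018 m and angle between the y axis of plinth and the y axis of jig, either way round below 0.06 rad and y of plinth in the frame of corner between -0.035 and -0.027 m and height (world z) of plinth below 0.017 m and angle between plinth's own z axis and vertical below 0.06 rad), for 0.2 s.
At the end, for the whole second after the job is handed in: The plinth rests flat on the jig in the corner pocket, within 3 mm of touching both the fence and the end stop, its long side parallel to the fence within 0.06 rad, and at rest (all of step 2 and linear speed of plinth below 0.01 m/s).
It fails at once if the plinth is lifted more than 8 mm off the board or tipped more than 0.25 rad (height (world z) of plinth above 0.02 m or angle between plinth's own z axis and vertical above 0.25 rad).
It fails at once if on its last 50 mm to home the plinth is more than 15 mm away from the fence (y of plinth in the frame of corner above -0.082 m and x of plinth in the frame of corner below -0.038 m).
It fails at once if the twig figure is shifted more than 15 mm or tipped (distance of figure from where it was at the start of the episode above 0.015 m or angle between figure's own z axis and vertical above 0.3 rad).
It fails at once if the paint tin is shifted more than 15 mm or tipped (distance of tin from where it was at the start of the episode above 0.015 m or angle between tin's own z axis and vertical above 0.3 rad).
It fails at once if the black spare plinth is shifted more than 15 mm or tipped (distance of spare from where it was at the start of the episode above 0.015 m or angle between spare's own z axis and vertical above 0.3 rad).
It also fails if it takes over 58 s, if anything falls off the work surface, if the arm or the gripper's body presses on something with over 40 N, if the wrist force passes 120 N, or if a joint passes its speed limit or range.

ROBOT

A 6-joint arm with a two-finger parallel gripper is mounted at the origin on the work surface. World frame = base frame: x ahead of the robot, y to its left, z up, the work surface at z = 0. Lengths are in m, angles in rad, forces in N, time in s.
With the tool pointing down it reaches from about 0.275 to 0.825 m from the base axis. Payload 4.9 kg.
Tool frame: the origin (TCP) lies midway between the tips of the shut fingers; the grasp point (between the pads) lies 19 mm behind it (grip_point_offset is the distance from the TCP to the grasp point, in m); z points along the fingers, x is the direction in which the jaws open and shut, and the axes are right-handed (so a half turn about z gives the same grasp; the last joint's range is limited). The gripper opens to 85 mm and grips with 20 to 120 N. Pads are 22 mm wide; open, the fingers measure 114 mm over their backs; the gripper's body (76 mm by 85 mm) begins 54 mm behind the grasp point. The pads swing forward as they close: fully open they stand 13 mm farther back than shut.
Start: joints at [1.037, 0.326, -0.193, 1.052, 0, 1.437], TCP at [0.214, 0.507, 0.231] pointing down, gripper open.
Joint ranges: [-2.65, 2.65], [-0.97, 1.79], [-1.3, 1.35], [-1.93, 2.1], [-1.47, 1.37], [-3.14, 3.14]. Speed limits (rad/s): [2.57, 2.57, 3.14, 3.14, 3.14, 3.14].

INTERFACE

Orientations are given as a rotation vector (axis times angle).
In Python, from cell import * gives the robot as it stands. Calls block until the motion is done:
- movep(position, orientation): joint-space move of the TCP to a pose.
- move_l(position, velocity=0.15, rot=None, until_force=None): straight line of the TCP; rot=None keeps the orientation; velocity is the mean speed in m/s. With until_force (N) it stops when the force on the tool has changed by that much, and returns True; else False.
- set_joints(angles): joint-space move.
- let_go() and grab(newtons=None): open the fingers fully, or close them until they stop; newtons is the grip in N (None keeps the last).
- sleep(seconds).
- ik(position, orientation): joint angles nearest the present ones, or None.
- get_state(): the state.
- grab_frame(name): name is "scene" or "top" or "wrist"; returns a dict with "img" (480x640x3 uint8, red, green, blue), "fx", "fy", "cx", "cy" (pixels), "cam_to_world" (4x4, takes a point from camera to world coordinates); the wrist camera has in their place "T_tool_cam" (4x4, takes a point from camera to tool coordinates, whose origin is the TCP and whose axes are the tool frame's). Camera axes: x right, y down, z forward; pixel columns grow to the right and rows downward; lengths in m; the calibration is good to about 2 mm. A picture is of the moment at which its call begins: read the wrist's pose just before it. There is no depth.
A pose or a line that the arm cannot do raises MotionError and nothing moves.
- sign_off(): hands the job in, once; it reports no verdict.
Trained networks look in the newest picture that a camera, given by its name, has taken for a name from the list of things; names that differ only in an ending like _2 or _b are one class to them, and where a whole thing is asked for, a point or a joint stands for the part that bears it (a point fixed in the world has none). Each returns a list of dicts, best first, with "score" (0 to 1); they miss things now and then, are a little off and sometimes report something else, mostly with a low value. They report only what shows in the picture. A call takes as long as a camera call. They do not tell look-alikes from the thing itself.
- spot_in(camera, name): "centre" ([column, row] in pixels, amid what is visible of it).
- silhouettes(camera, name): "mask" (480x640 bool, what is visible of it) and "centre" ([column, row] in pixels, amid what is visible of it).
- tip_of(camera, name): "centre" ([column, row] in pixels: a listed point, or the origin of a listed thing).
The state is a dict: "clock": time; "q": joint angles; "joint_velocities": joint speeds; "tau": joint torques, N m; "position": TCP position; "eef_rot": TCP orientation; "contact_force": force on the tool from outside, world axes, zero at the start; "wrist_torque": the same for the moment, N m; "finger_gap": opening from 0.0 (shut) to 1.0 (fully open).
Only numpy, scipy, OpenCV 4.12 (cv2) and the standard library are available. Lean on these libraries where they do the work, as an engineer would, in place of code of your own. Each camera call takes 0.05 s, during which the arm holds its last target.

## Working session

There is one attempt and no reset: what is moved stays moved. The work goes in short steps, each a Python script; the robot and the scene stay as the last script left them, time stands still between calls to the robot, and variables do not carry over. Pictures are saved under pics/ and viewed, and the job is handed in when it is done.

```bash
mkdir -p pics; ls; python3 - <<'E'
from cell import *
import cv2
for n in ("scene","top"):
    f=grab_frame(n); cv2.imwrite(f"pics/{n}0.png",f["img"][:,:,::-1])
    for t in ("plinth","jig","corner","mouth","figure","tin","spare"):
        print(n,t,[(round(d["score"],2),[round(float(v)) for v in d["centre"]]) for d in tip_of(n,t)],[(round(d["score"],2),[round(float(v)) for v in d["centre"]]) for d in spot_in(n,t)])
s=get_state();print(s["clock"],s["position"],s["eef_rot"])
E
```

```text
pics
scene plinth [(0.91, [373, 224]), (0.8, [300, 212]), (0.75, [277, 249]), (0.71, [243, 215])] [(0.98, [373, 220]), (0.93, [282, 244]), (0.88, [300, 207]), (0.75, [241, 214])]
scene jig [(0.63, [315, 261])] [(0.74, [333, 260])]
scene corner [(0.63, [374, 276])] [(0.84, [332, 262])]
scene mouth [(0.58, [351, 266])] [(0.97, [334, 258])]
scene figure [(0.78, [446, 276])] [(0.79, [448, 266])]
scene tin [(0.69, [254, 307])] [(0.68, [252, 287])]
scene spare [(0.58, [195, 242])] [(0.64, [196, 236])]
top plinth [(0.84, [297, 344]), (0.83, [366, 254]), (0.69, [380, 342]), (0.6, [445, 316])] [(0.9, [445, 312]), (0.8, [296, 343]), (0.78, [381, 343]), (0.67, [370, 253])]
top jig [(0.72, [331, 258])] [(0.7, [329, 261])]
top corner [(0.82, [270, 241])] [(0.94, [325, 259])]
top mouth [(0.95, [292, 249])] [(0.98, [327, 254])]
top figure [(0.62, [212, 260])] []
top tin [(0.66, [350, 178])] [(0.62, [349, 172]), (0.28, [326, 256])]
top spare [(0.58, [453, 244])] [(0.82, [454, 245])]
1.5 [0.21407479 0.50665385 0.23128038] [-2.61833189e+00 -1.73602726e+00 -1.82117219e-07]
```

View pics/top0.png

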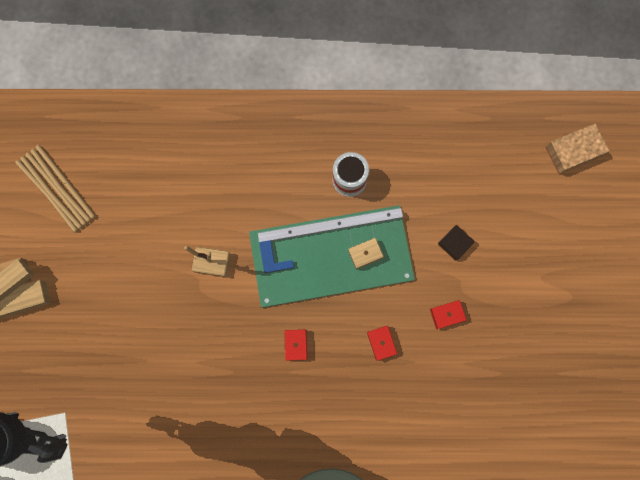

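View pics/scene0.png

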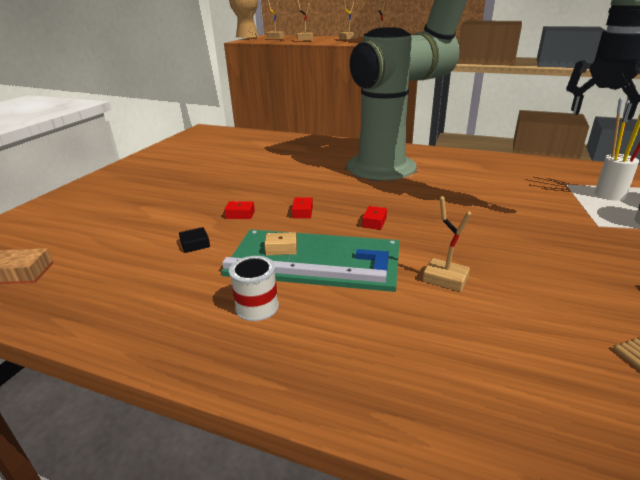

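```bash
python3 - <<'E'
import cv2
a=cv2.imread("pics/top0.png")[205:325,250:410]
cv2.imwrite("pics/crop0.png",cv2.resize(a,None,fx=5,fy=5,interpolation=cv2.INTER_CUBIC))
E
```

```text
(no output)
```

View pics/crop0.png

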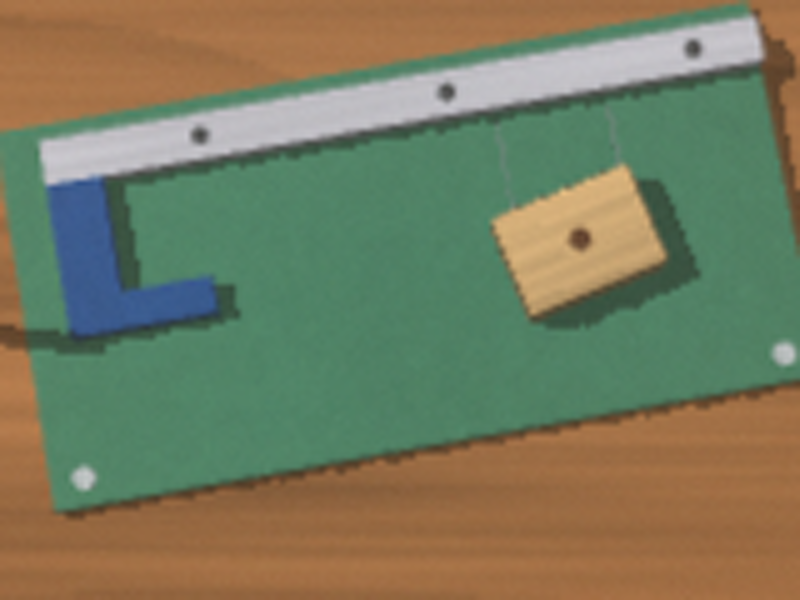

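The pine block with a dark spot lying on the green board, top px (366,254), is the plinth. The red blocks at (296,344), (382,343) and (449,314) and the black one at (456,242) are look-alikes off the board; the enlarged crop confirms this. The tin stands beyond the fence at (350,172) and the figure past the stop end at (210,261). Next I compute poses.

```bash
cat > h.py <<'E'
import numpy as np, cv2
from cell import *
from scipy.optimize import least_squares
from scipy.spatial.transform import Rotation as R
def cam(name):
    s=get_state(); f=grab_frame(name)
    if name=="wrist":
        T=np.eye(4);T[:3,:3]=R.from_rotvec(s["eef_rot"]).as_matrix();T[:3,3]=s["position"]
        f["cam_to_world"]=T@f["T_tool_cam"]
    return f
def topix(f,P):
    W=np.linalg.inv(f["cam_to_world"]);P=np.atleast_2d(P)
    c=P@W[:3,:3].T+W[:3,3]
    return np.c_[f["fx"]*c[:,0]/c[:,2]+f["cx"],f["fy"]*c[:,1]/c[:,2]+f["cy"]]
def toworld(f,px,z):
    px=np.atleast_2d(px).astype(float);T=f["cam_to_world"]
    d=np.c_[(px[:,0]-f["cx"])/f["fx"],(px[:,1]-f["cy"])/f["fy"],np.ones(len(px))]@T[:3,:3].T
    o=T[:3,3];return o+d*((z-o[2])/d[:,2])[:,None]
def fitrect(pts,w,h):  # pts in order matching (x,y) local corners list
    pass
def rigid(loc,w): # 2D rigid fit -> x,y,th
    a=loc-loc.mean(0);b=w-w.mean(0)
    th=np.arctan2((a[:,0]*b[:,1]-a[:,1]*b[:,0]).sum(),(a*b).sum())
    c,s=np.cos(th),np.sin(th);t=w.mean(0)-np.array([[c,-s],[s,c]])@loc.mean(0)
    res=w-(loc@np.array([[c,-s],[s,c]]).T+t)
    return t[0],t[1],th,np.abs(res).max()
def jig2w(J,p):
    c,s=np.cos(J[2]),np.sin(J[2]);return np.array([J[0]+c*p[0]-s*p[1],J[1]+s*p[0]+c*p[1]])
def w2jig(J,p):
    c,s=np.cos(J[2]),np.sin(J[2]);d=np.array(p[:2])-J[:2];return np.array([c*d[0]+s*d[1],-s*d[0]+c*d[1]])
E
python3 - <<'E'
from h import *
f=cam("top")
px=[(250,233),(402,206.5),(415,281),(262,307)]
w=toworld(f,px,.012)[:,:2]
J=rigid(np.array([[85,170],[85,-170],[-85,-170],[-85,170]])/1000,w);print("J",J)
ox,oy=250,205
pc=np.array([(627,166),(666,258),(530,317),(492,219)])/5+[ox,oy]
# far -y, near -y, near +y, far +y
P=rigid(np.array([[23,-32],[-23,-32],[-23,32],[23,32]])/1000,toworld(f,pc,.040)[:,:2]);print("P",P,w2jig(J,P)*1000,P[2]-J[2])
print("corner",toworld(f,[(270,241)],.012),jig2w(J,(.055,.125)))
for n,p,z in (("tin",(350,170),.083),("fig",(211,262),.026),("spare",(456,242),.026)):
    q=toworld(f,[p],z)[0];print(n,q,w2jig(J,q)*1000)
print(f["fx"],f["cam_to_world"])
print(f"{get_state()['clock']}")
g=grab_frame("wrist");print(g["T_tool_cam"],g["fx"])
E
```

```text
J (np.float64(0.5540433325013338), np.float64(-0.0010571392725935089), np.float64(0.17444411092533288), np.float64(0.002387893430383481))
P (np.float64(0.5576403164899674), np.float64(-0.07272808440779643), np.float64(0.39096379677164184), np.float64(0.0012970379327322812)) [ -8.89686709 -71.2075026 ] 0.21651968584630896
corner [[0.58803753 0.1368676  0.012     ]] [0.58651352 0.1315916 ]
tin [ 0.729628   -0.03776905  0.083     ] [166.54810803 -66.62934188]
fig [0.53877085 0.26270793 0.026     ] [ 30.73855757 262.41265375]
spare [ 0.58477139 -0.27045351  0.026     ] [ -16.49492026 -270.64097053]
607.6010858214561 [[ 4.19829792e-03 -9.86040272e-01  1.66454065e-01  3.53825630e-01]
 [-9.99984116e-01 -3.51371984e-03  4.40699342e-03  1.29140072e-03]
 [-3.76060004e-03 -1.66469923e-01 -9.86039362e-01  1.33224239e+00]
 [ 0.00000000e+00  0.00000000e+00  0.00000000e+00  1.00000000e+00]]
1.55
[[ 9.99999831e-01 -5.10008428e-04  2.77696458e-04  8.60818082e-05]
 [ 3.90899095e-04  9.44822568e-01  3.27582297e-01 -8.57212860e-02]
 [-4.29443613e-04 -3.27582134e-01  9.44822608e-01 -1.42261704e-01]
 [ 0.00000000e+00  0.00000000e+00  0.00000000e+00  1.00000000e+00]] 431.61781396802377
```

```bash
cat >> h.py <<'E'
def down(yaw): # tool x at world yaw, z down
    x=np.array([np.cos(yaw),np.sin(yaw),0]);z=np.array([0,0,-1.]);return R.from_matrix(np.c_[x,np.cross(z,x),z]).as_rotvec()
E
python3 - <<'E'
from h import *
J=np.array([.5540,-.0011,.1744])
p=jig2w(J,(-.03,0))
r=down(J[2]+np.pi/2)
print(ik([*p,.25],r), ik([*p,.25],down(J[2])), ik([*p,.25],down(J[2]+np.pi)))
movep([*p,.25],r); grab(20)
f=cam("wrist"); cv2.imwrite("pics/w1.png",f["img"][:,:,::-1])
np.save("w1.npy",f["cam_to_world"])
s=get_state();print(s["clock"],s["position"],s["finger_gap"],s["q"])
E
```

```text
[-0.15281307  0.26687456 -0.22625004  1.07767173  0.         -0.32721307] [-0.15281307  0.26687456 -0.22625004  1.07767173  0.          1.24358325] [-0.15281307  0.26687456 -0.22625004  1.07767173  0.         -1.8980094 ]
4.5667 [ 0.52446151 -0.00635147  0.25000897] -0.0039778186581514744 [-1.52891546e-01  2.66867644e-01 -2.26236029e-01  1.07767285e+00
 -1.21449342e-05 -3.27210347e-01]
```

View pics/w1.png

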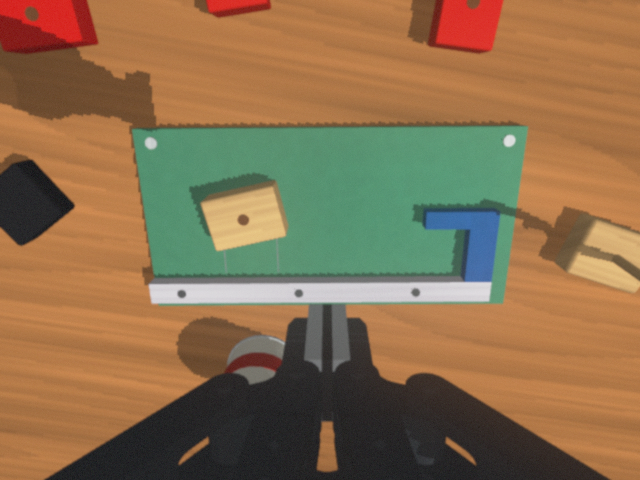

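The wrist view shows the board corners near (133,129), (526,126), (503,303) and (150,304). The pine block is at about (243,217), the pocket at (460,245). I'll enlarge the view and refine.

```bash
python3 - <<'E'
import cv2
a=cv2.imread("pics/w1.png")
cv2.imwrite("pics/w1c.png",cv2.resize(a[170:310,170:310],None,fx=4,fy=4,interpolation=cv2.INTER_CUBIC))
cv2.imwrite("pics/w1d.png",cv2.resize(a[190:310,400:540],None,fx=4,fy=4,interpolation=cv2.INTER_CUBIC))
E
```

```text
(no output)
```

View pics/w1c.png

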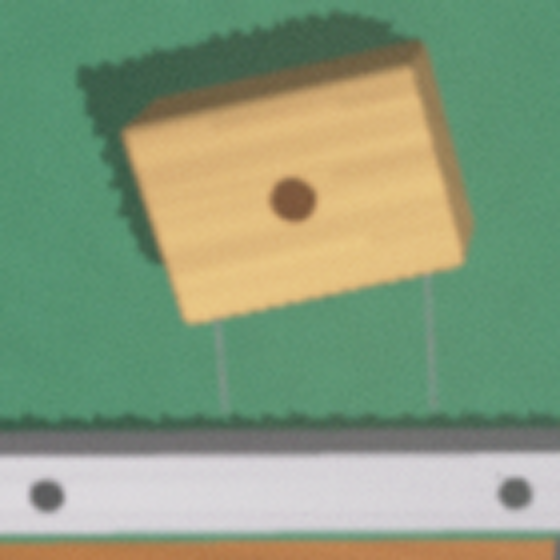

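View pics/w1d.png

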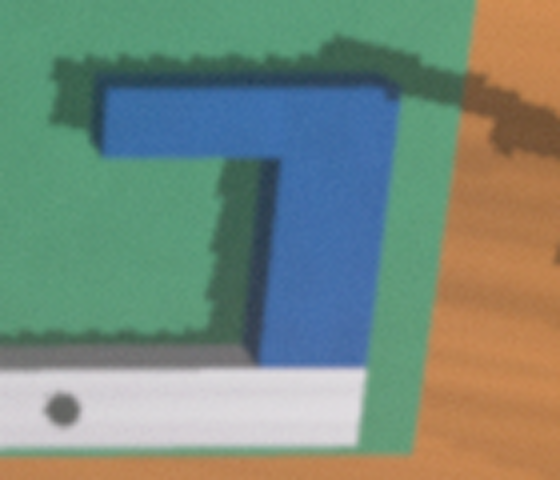

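```bash
python3 - <<'E'
from h import *
f=cam("wrist")
hi=[((.055,.125),(464.5,281.5)),((.003,.085),(426.2,229)),((.003,.125),(470.7,229.2)),((.055,-.17),(149,283)),((.075,.150),(490,301.3))]
lo=[((-.085,-.17),(134,129)),((-.085,.17),(526,126)),((.085,.17),(503,303))]
for name,ps in (("hi",hi),("lo",lo),("all",None)):
    ps_=hi+lo if ps is None else ps
    L=np.array([a for a,b in ps_]);W=[]
    for i,(a,b) in enumerate(ps_):
        z=.026 if (a,b) in hi else .012
        W.append(toworld(f,[b],z)[0,:2])
    J=rigid(L,np.array(W));print(name,J)
J=np.array(J[:3]);np.save("J.npy",J)
pc=np.array([(190,325),(124,130),(412,66),(465,264)])/4+170
P=rigid(np.array([[23,-32],[-23,-32],[-23,32],[23,32]])/1000,toworld(f,pc,.040)[:,:2]);print("P",P,w2jig(J,P)*1000,P[2]-J[2])
E
```

```text
hi (np.float64(0.5547360589066971), np.float64(0.003554298110815715), np.float64(0.17775651407033846), np.float64(0.0006876103044186899))
lo (np.float64(0.5553489615421008), np.float64(0.0030682017018740515), np.float64(0.1816941911450135), np.float64(0.0020815182982381886))
all (np.float64(0.5550534946923659), np.float64(0.0033100222675144023), np.float64(0.1803759558093051), np.float64(0.002202416101743959))
P (np.float64(0.5573029686388689), np.float64(-0.07107262175792742), np.float64(0.3982588237332005), np.float64(0.0011559412378061712)) [-11.13122568 -73.57943789] 0.21788286792389538
```

```bash
python3 - <<'E'
from h import *
J=np.array([.5547,.0036,.1778]);np.save("J.npy",J)
r=down(J[2]+np.pi/2)
Y=-.0735
movep([*jig2w(J,(-.075,Y)),.08],r)
print("touch",move_l([*jig2w(J,(-.075,Y)),.019],.06,until_force=5))
print("c0",get_state()["contact_force"])
print("hit",move_l([*jig2w(J,(-.02,Y)),.019],.05,until_force=8))
print("hit",move_l([*jig2w(J,(.004,Y)),.019],.02,until_force=6))
s=get_state();print(s["clock"],w2jig(J,s["position"])*1000,s["position"][2],s["contact_force"])
f=cam("wrist"); cv2.imwrite("pics/w2.png",f["img"][:,:,::-1])
f=cam("top"); cv2.imwrite("pics/t2.png",cv2.resize(f["img"][190:320,240:420,::-1],None,fx=4,fy=4,interpolation=cv2.INTER_CUBIC))
E
```

```text
touch False
c0 [ 0.63901237 -0.30163105  0.37549083]
hit False
hit True
8.7333 [ -1.16701211 -73.68849221] 0.018471235315394328 [ 0.49476232  0.33459413 -1.02836212]
```

View pics/w2.png

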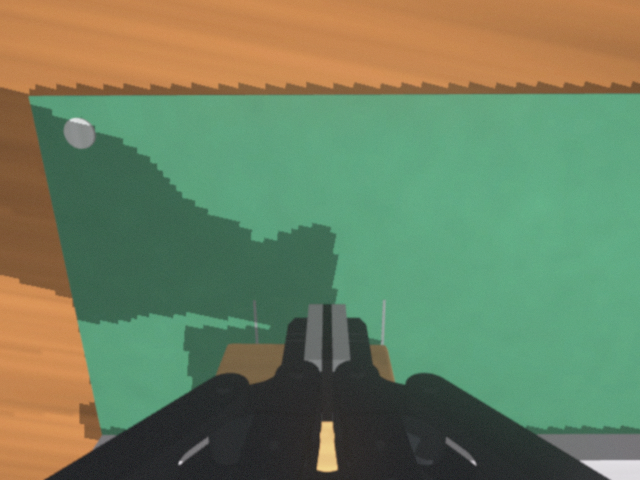

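View pics/t2.png

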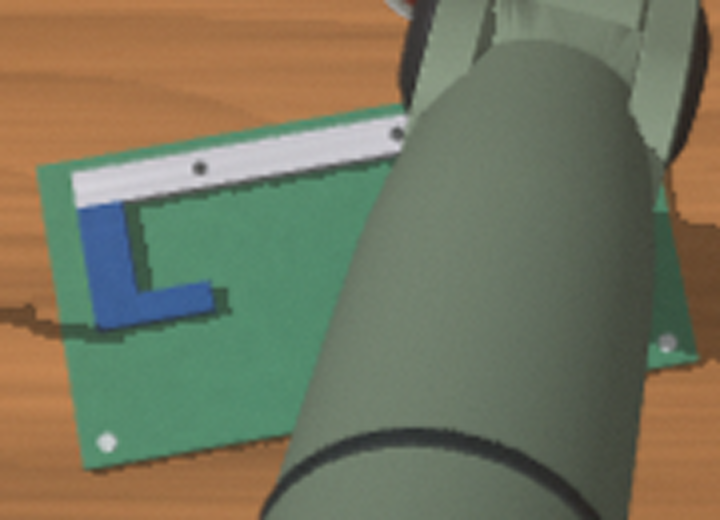

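The block is seen square to the board in the wrist view, its near edge running level at row 345. I stopped by force about where flush is expected. Now I back off, lift and check.

```bash
python3 - <<'E'
from h import *
J=np.load("J.npy");r=down(J[2]+np.pi/2);Y=-.0735
move_l([*jig2w(J,(-.03,Y)),.019],.15)
move_l([*jig2w(J,(-.045,Y)),.16],.25)
f=cam("wrist"); cv2.imwrite("pics/w3.png",f["img"][:,:,::-1])
print(get_state()["clock"])
E
```

```text
9.9417
```

View pics/w3.png

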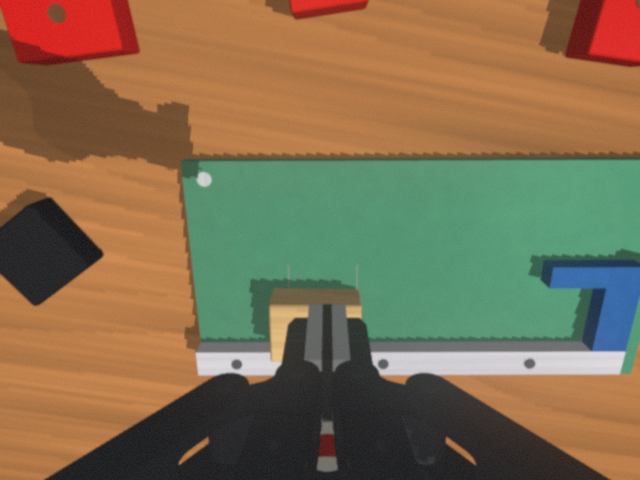

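The block's top near edge runs from (270,304) to (361,305), parallel to the fence edge at rows 351–353. I'll quantify that and then move behind the block for the slide, with the tool turned 90°.

```bash
python3 - <<'E'
from h import *
J=np.load("J.npy")
f=cam("wrist")
for p,z in (((270,304),.04),((361,305),.04),((272,361),.04),((198,351),.026),((585,350),.026)):
    print(p,w2jig(J,toworld(f,[p],z)[0])*1000)
r=down(J[2]+np.pi)
for yaw in (0,np.pi):
  print([ik([*jig2w(J,(.032,y)),.02],down(J[2]+yaw)) for y in (-.15,.06)])
E
```

```text
(270, 304) [   6.56722388 -110.55145878]
(361, 305) [  7.36927028 -49.1031148 ]
(272, 361) [  51.63142195 -111.06663833]
(198, 351) [  52.66532759 -167.54714904]
(585, 350) [ 52.0558432  118.83061144]
[array([-0.33954841,  0.66802018, -0.21953987,  0.68323628,  0.        ,
        1.05344791]), array([-0.00918924,  0.59793728, -0.36168628,  0.61117276,  0.        ,
        1.38380708])]
[array([-0.33954841,  0.66802018, -0.21953987,  0.68323628,  0.        ,
       -2.08814474]), array([-0.00918924,  0.59793728, -0.36168628,  0.61117276,  0.        ,
       -1.75778557])]
```

```bash
python3 - <<'E'
from h import *
J=np.load("J.npy");r=down(J[2])
movep([*jig2w(J,(.031,-.150)),.16],r)
print(move_l([*jig2w(J,(.031,-.150)),.06],.15,until_force=8))
print(move_l([*jig2w(J,(.031,-.150)),.019],.06,until_force=5))
s=get_state();print(s["position"][2],s["contact_force"])
print("push",move_l([*jig2w(J,(.031,-.015)),.019],.05,until_force=8))
s=get_state();print(s["clock"],w2jig(J,s["position"])*1000,s["position"][2],s["contact_force"])
f=cam("wrist"); cv2.imwrite("pics/w4.png",f["img"][:,:,::-1])
E
```

```text
False
False
0.019091266119643086 [-0.64090183  0.01572643 -0.80623464]
push False
15.85 [ 30.97671283 -15.06473867] 0.018958324871373753 [ 0.84567085 -0.44317035  0.5201303 ]
```

View pics/w4.png

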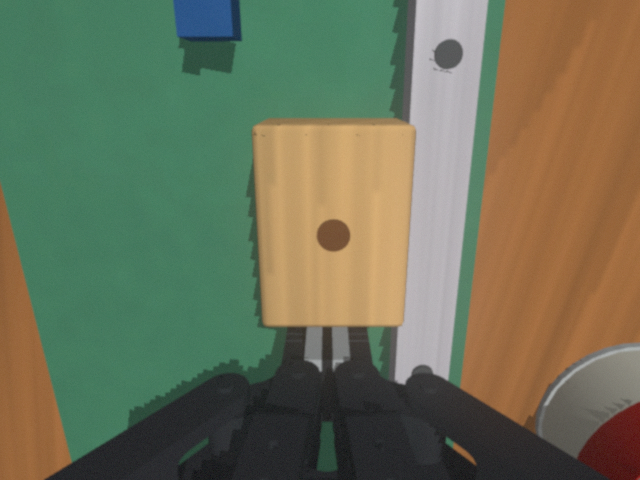

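The block's right edge, (414,125) to (404,326), hugs the fence. Its left edge at column 254 clears the blue lip at (241,38). I continue home.

```bash
python3 - <<'E'
from h import *
J=np.load("J.npy")
print("push",move_l([*jig2w(J,(.031,.035)),.019],.04,until_force=8))
s=get_state();print(s["clock"],w2jig(J,s["position"])*1000,s["contact_force"])
print("push",move_l([*jig2w(J,(.031,.060)),.019],.02,until_force=7))
s=get_state();print(s["clock"],w2jig(J,s["position"])*1000,s["position"][2],s["contact_force"])
f=cam("wrist"); cv2.imwrite("pics/w5.png",f["img"][:,:,::-1])
E
```

```text
push False
17.3 [31.05558093 34.78472701] [ 0.33048812 -0.20016742  0.39039789]
push True
18.0833 [31.03930978 48.3209204 ] 0.01896998369652231 [ 0.24356726 -0.85566774  1.08306034]
```

View pics/w5.png

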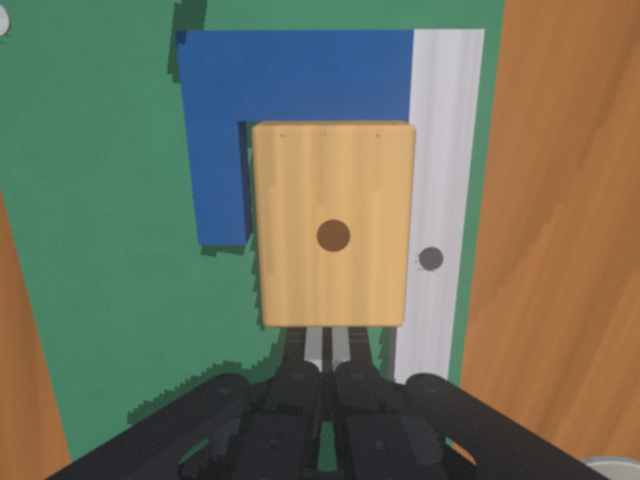

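The block's front edge at row 122 sits against the stop's face and its right edge lies on the fence. I retreat and verify.

```bash
python3 - <<'E'
from h import *
J=np.load("J.npy")
move_l([*jig2w(J,(.031,.01)),.019],.1)
move_l([*jig2w(J,(.031,-.02)),.15],.2)
f=cam("wrist"); cv2.imwrite("pics/w6.png",f["img"][:,:,::-1])
cv2.imwrite("pics/w6c.png",cv2.resize(f["img"][110:310,220:440,::-1],None,fx=3,fy=3,interpolation=cv2.INTER_CUBIC))
print(get_state()["clock"])
E
```

```text
19.5417
```

View pics/w6.png

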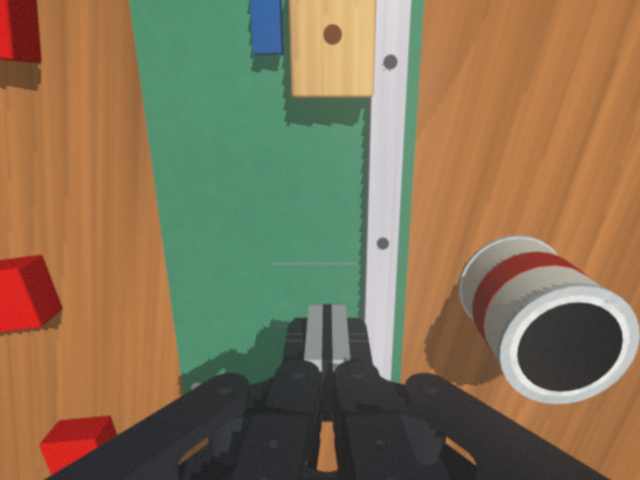

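View pics/w6c.png

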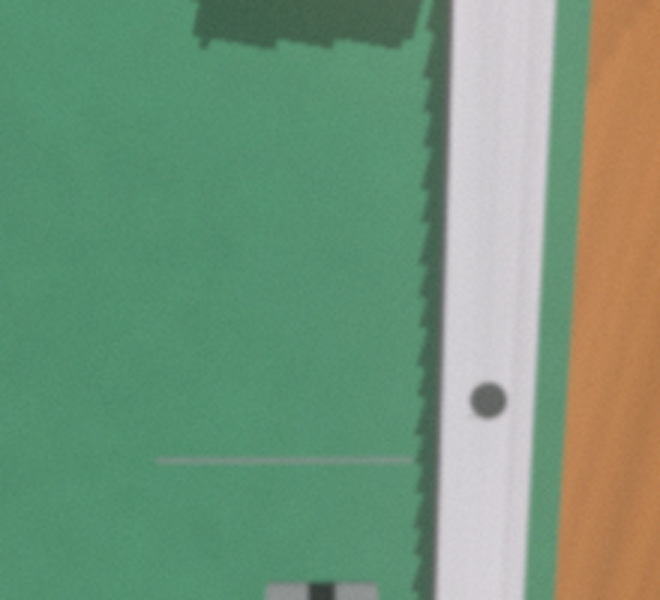

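The plinth's near edge is now at row 96 and it lies along the fence; the pocket end is out of frame. I move to a clear vantage for a full view.

```bash
python3 - <<'E'
from h import *
J=np.load("J.npy")
movep([*jig2w(J,(-.05,.0)),.23],down(J[2]+np.pi/2))
f=cam("wrist"); cv2.imwrite("pics/w7.png",cv2.resize(f["img"][180:340,350:550,::-1],None,fx=4,fy=3.7,interpolation=cv2.INTER_CUBIC))
cv2.imwrite("pics/w7f.png",f["img"][:,:,::-1])
# overlay predicted edges
hb=[(.009,.061),(.055,.061),(.055,.125),(.009,.125)]
print("pred plinth top",topix(f,[[*jig2w(J,p),.04] for p in hb]).round(1).tolist())
print("pred stop inner",topix(f,[[*jig2w(J,p),.026] for p in [(.055,.125),(.003,.125),(.003,.085)]]).round(1).tolist())
print(get_state()["clock"])
E
```

```text
pred plinth top [[398.7, 270.4], [395.8, 319.0], [469.3, 318.9], [475.2, 270.3]]
pred stop inner [[464.5, 311.0], [470.7, 257.4], [424.3, 257.4]]
21.0083
```

View pics/w7.png

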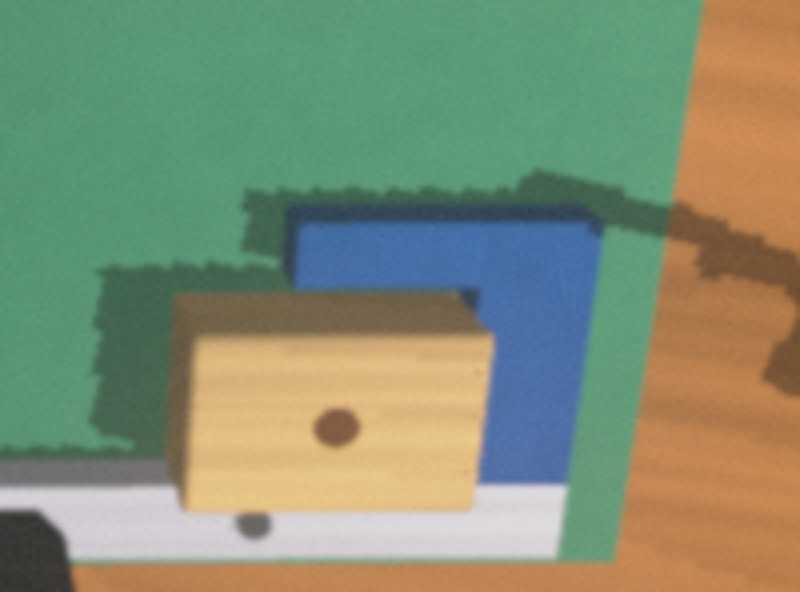

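Measured plinth top corners are (398.5,270.5), (396,318.4), (468,317.8) and (473.5,271.1). They agree with the home prediction to within 2 px (about 1.5 mm). I check the bystanders once and hand in.

```bash
python3 - <<'E'
from h import *
a=cv2.imread("pics/top0.png");movep([.33,.25,.3],get_state()["eef_rot"])
f=cam("top");b=f["img"][:,:,::-1];cv2.imwrite("pics/t8.png",b)
for n,(x0,x1,y0,y1) in dict(tin=(330,372,150,200),fig=(185,232,242,280),spare=(435,480,222,264)).items():
    A=a[y0:y1,x0:x1].astype(int);B=b[y0:y1,x0:x1].astype(int);print(n,np.abs(A-B).mean())
print(get_state()["clock"])
E
```

```text
tin 5.32
fig 6.23572228443449
spare 4.6081128747795415
22.2667
```

View pics/t8.png

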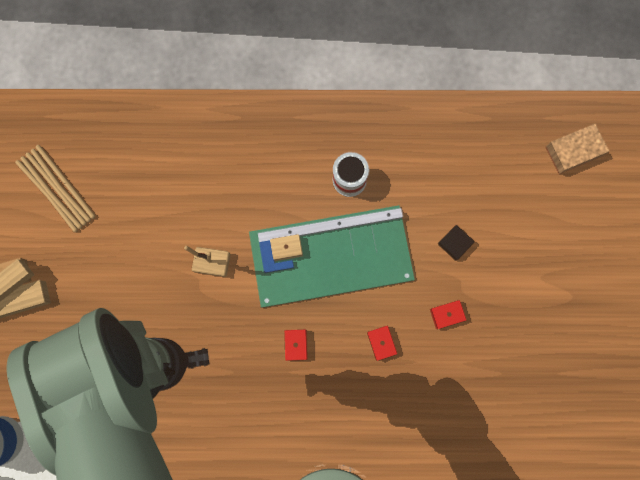

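The plinth sits at (286,246) in the pocket. Tin, figure and spare stand where they were, and the hand is clear.

```bash
python3 -c "
from cell import *
sign_off()"
```

```text
the job is handed in; nothing more can be done
```

The plinth is home in the blue corner pocket, flush with the fence, and the job is handed in; `sign_off()` gives no verdict. With the fingers shut, I pushed the pine plinth straight across to the fence and stopped on contact force. Then I slid it along the fence to the end stop, again stopping on contact force, and finished at about 22 s.

- **Plinth position:** in the last wrist picture its top corners matched the predicted home pose to within 2 px, about 1.5 mm. The fingertip stopped about 1.7 mm short of its nominal end point, within the calibration error of about 2 mm.
- **Bystanders and hand:** the last top picture shows the tin, figure and black spare unmoved, and the hand clear.
- **Disagreement:** my first jig estimate, from the top camera, differed from the wrist-camera one by about 5 mm along the fence. I used the wrist-camera one.

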